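Bring the drive tower back on line

TASK

Bring the drive tower back on line with the fingertips, in this order: push both drive trays fully home into the tower (either one first), then switch on the power block by pressing down the raised end of its rocker until it stops, then press the round start button on top of the tower all the way down and let it spring back. Do not press the long narrow eject key beside it. Nothing is to be picked up: the power block stays where it stands, and everything else around is left alone.

Things in the scene. Friction and masses are not known exactly. Their poses are not given: they have to be found in the camera images.
- tower: charcoal drive tower, fixed, on four rubber feet; 200 mm deep (its x), 116 wide (its y), 150 tall. Origin: centre of its underside. x points from its front to its back, z up; the front (its -x side, roughly towards the robot) carries two upright trays side by side; the top carries a round button and a long narrow key, and six flat vent slots behind them
- bay_left (a joint): opening of the tray at the tower's +y side (left seen from the robot), m: 0 = fully home against a hard stop, up to 0.045 out. Slides along the tower's x with 2.5 N of friction, stays where left. Front plate 12 mm thick, 47 wide, 22 to 138 mm above the table; at home it stands 12 mm proud of the tower's front wall. Starts 15 to 40 mm out
- bay_left_face (a point): point on the front surface of the left tray's plate, mid-width, 115 mm above the table; a good place to push towards the tower's +x. Lies at y = +27 mm in the tower's frame and, at home, at x = -112 mm
- bay_right (a joint): the same for the tray at the tower's -y side (right seen from the robot), m: 0 = fully home; starts 15 to 40 mm out
- bay_right_face (a point): the same point on the right tray's plate, y = -27 mm in the tower's frame and, at home, x = -112 mm
- start (a joint): travel of the round start button on the tower's top, m: 0 = up, 0.006 = fully down; a spring takes about 4 N to push it fully down and returns it
- start_top (a point): centre of the top of the round start button (28 mm across), in the tower's frame at x = -20, y = +30 mm, 172 mm above the table (22 above the tower's top); press straight down
- eject (a joint): travel of the eject key, m: 0 = up, 0.006 = down; springy. Not to be pressed
- eject_top (a point): centre of the top of the eject key, a bar 42 mm long (along the tower's x) and 14 wide, on the tower's top at x = -20, y = -32 mm, 168 mm above the table, 62 mm from the start button
- block: pale battery power block, loose, about 0.9 kg, 170 mm long (its x), 90 wide, 45 tall. Origin: centre of its underside; z up. The rocker is on the top in its -x half, two round outlets in its +x half
- rocker (a joint): rocker of the power block, rad: 0 = off (-x end raised), 0.36 = fully on (-x end down at a hard stop, 10 degrees below level). Stays where it is left; turning takes 0.04 N m. Grey cap 60 mm long along the block's x, 28 wide, pivoting about the block's y at x = -33 mm, 48 mm above the table; its top is always at least 4 mm above the block's top, so fingertips do not meet the block
- rocker_high (a point): point on the top surface of the rocker at its raised (-x) end, 22 mm from the pivot: press straight down here. It moves down about 8 mm from off to on
- paperweight: glass dome, 64 mm across, 44 tall, loose, between the tower and the block; origin under its centre. Leave alone
- magnet_tray: round stainless dish, 104 mm across, 22 tall, loose; origin under its centre. Leave alone
- drive_case: blue silicone drive case, 125 x 85 x 24 mm, loose; origin under its centre. Leave alone
- spare_drive: bare aluminium drive, 147 x 102 x 26 mm, loose; origin under its centre. Leave alone
- mug: white mug, 80 mm across, 95 tall, handle at its +y, loose; origin under its centre. Leave alone
- driver: screwdriver lying flat, about 165 mm long along its x, steel shaft to +x, 18 tall, loose; origin on the table under its middle. Leave alone
- clear_lid (a joint): hinged lid of the fixed clear acrylic box (70 x 80 x 45 mm) behind, rad: 0 = shut. Leave shut
Things that resemble listed ones, but are neither listed nor needed, are in the scene too. What is shaped like the block but pink or yellow is not meant.

How it is judged:
By the outcome, as a careful person would: the job done as asked, in the order asked, and still so for the second after the job is handed in, with the robot touching nothing.
It also fails if it takes over 58 s, if anything falls off the work surface, if the arm or the gripper's body presses on something with over 40 N, if the wrist force passes 120 N, or if a joint passes its speed limit or range.

ROBOT

A 6-joint arm with a two-finger parallel gripper is mounted at the origin on the work surface. World frame = base frame: x ahead of the robot, y to its left, z up, the work surface at z = 0. Lengths are in m, angles in rad, forces in N, time in s.
With the tool pointing down it reaches from about 0.35 to 0.725 m from the base axis. Payload 6 kg.
Tool frame: the origin (TCP) lies on the centre line of the jaws, within the pads' length; the fingertips stand 8 mm ahead of it and the grasp point (between the pads) lies 11 mm behind it; z points along the fingers, y is the line along which they close (so a half turn about z gives the same grasp; the last joint's range is limited). The gripper opens to 85 mm and grips with 20 to 120 N. Pads are 22 mm wide; open, the fingers measure 114 mm over their backs; the gripper's body (76 mm by 85 mm) begins 54 mm behind the grasp point. The pads swing forward as they close: fully open they stand 13 mm farther back than shut.
Start: joints at [1.497, 0.04, 0.085, 0, -1.615, -0.334], TCP at [0.238, 0.551, 0.239] pointing down, gripper open.
Joint ranges: [-2.56, 2.56], [-1.29, 2.01], [-1.08, 1.49], [-3.29, 1.98], [-2.81, -0.18], [-2.99, 2.99]. Speed limits (rad/s): [2.57, 2.57, 3.01, 3.14, 3.14, 3.14].

INTERFACE

Orientations are given as a unit quaternion [w, x, y, z].
In Python, from station import ctrl, vision gives the robot as it stands. The module is installed in compiled form; this text tells all that it offers.
- The arm moves only by the shell command python3 -m jog 'ROWS' [FORCE]. ROWS is JSON, one flat list of numbers, 7 for each row, row after row: the closure, from 0 (fully open) to 1 (shut), then the shift along the tool's x, y, z in cm, then the turn, a rotation vector about the tool's x, y, z in degrees. In form: [gripper, tx, ty, tz, wx, wy, wz, gripper, tx, ty, tz, wx, wy, wz, ...]. A call has 1 to 12 rows; each row is the pose to reach, as a shift and turn from the pose commanded when the call began, along the tool's axes at that moment; what a row does not reach only later rows make up. A row lasts 1/12 s, in which the tool goes at most 41.7 mm and 7.16 degrees, less where a joint would pass 70% of its speed; a pose out of reach is approached as far as the arm can. A call with a gripper value outside its range is refused whole. The fingers move at their own pace and stop on an object; FORCE is the grip in N (left out, the last holds). Time passes only in rows, so rows that repeat a pose let the fingers close. It gives the time, the measured TCP pose, the force, the opening and the grip force at its end, in the units of the state.
- ctrl.get_state(): the state, without advancing time (a new reading comes with each control period).
- vision.camera(name): name is "scene" or "top" or "wrist"; returns the picture (400x640x3 uint8, red, green, blue); there is no depth.
- vision.get_calibration(name): a dict with "fov_y" (degrees; the focal length in pixels is half the picture's height over the tangent of half this angle, whatever the lens; pixels are square), "cx", "cy" (the principal point, pixels), "pose" (4x4, takes a point from camera to world coordinates); the wrist camera has in their place "hand_eye" (4x4, takes a point from camera to tool coordinates, whose origin is the TCP and whose axes are the flange's). Camera axes: x right, y down, z forward; pixel columns grow to the right and rows downward; lengths in m; the calibration is good to about 2 mm. A picture is of the moment at which its call begins: read the wrist's pose just before it. get_calibration takes no time and is no camera call.
- ctrl.hand_in(): hands the job in; it is judged then, once.
The state is a dict: "time": time; "q": joint angles; "qvel": joint speeds; "joint_torque": joint torques, N m; "eef_pos": TCP position; "tool_rot": TCP orientation; "contact_force": force on the tool from outside, world axes, zero at the start; "ft_torque": the same for the moment, N m; "width": opening from 0.0 (shut) to 1.0 (fully open); "finger_force": force on a finger pad.
Only numpy, scipy, OpenCV 4.12 (cv2) and the standard library are available. Lean on these libraries where they do the work, as an engineer would, in place of code of your own. Each camera call takes 0.05 s, during which the arm holds its last target. There are 200 camera calls.

## Working session

There is one attempt and no reset: what is moved stays moved. The work goes in short steps, Python scripts to look and compute and a shell command to move; the robot and the scene stay as the last step left them, time stands still between calls to the robot, and variables do not carry over. Pictures are saved under pics/ and viewed, at most 10 in all, crops included, and the job is handed in when it is done.

```bash
mkdir -p pics; python3 - <<'E'
from station import ctrl,vision
import cv2,numpy as np
for n in ("scene","top"):
    im=vision.camera(n); cv2.imwrite(f"pics/{n}0.png",im[:,:,::-1])
    c=vision.get_calibration(n); print(n,c["fov_y"],c["cx"],c["cy"],np.round(c["pose"],3).tolist(), [k for k in c])
s=ctrl.get_state();print(s)
print(vision.get_calibration("wrist"))
E
```

```text
scene 48.19964593746287 322.0463627734907 195.7838707369834 [[-0.413, 0.698, -0.585, 1.275], [0.91, 0.307, -0.278, 0.342], [-0.014, -0.647, -0.762, 1.103], [0.0, 0.0, 0.0, 1.0]] ['fov_y', 'cx', 'cy', 'pose']
top 42.746339483474515 319.5878826417506 202.54725210801948 [[0.024, -0.989, 0.143, 0.307], [-1.0, -0.027, -0.016, 0.005], [0.02, -0.143, -0.99, 1.498], [0.0, 0.0, 0.0, 1.0]] ['fov_y', 'cx', 'cy', 'pose']
{'time': 0.1, 'q': array([ 1.49673763e+00,  4.07425524e-02,  8.39278750e-02, -4.07501591e-04,
       -1.61552727e+00, -3.33730797e-01]), 'qvel': array([-0.00060811, -0.0019454 ,  0.00121542,  0.00210313,  0.00097963,
       -0.00233558]), 'joint_torque': array([-5.30735037e-03, -3.69343507e+01,  3.48281157e+01,  6.95180565e+00,
       -4.52902474e-03,  2.71270771e-06]), 'eef_pos': array([0.23775113, 0.55057187, 0.23839356]), 'tool_rot': array([ 7.92659557e-04,  9.79286880e-01, -2.02476092e-01, -1.01783789e-04]), 'contact_force': array([-0.36790779, -0.36667074,  0.13010817]), 'ft_torque': array([ 0.04234505,  0.0211877 , -0.00702542]), 'finger_force': 0.0, 'width': 0.9943860540148544}
{'fov_y': 62.774760758472, 'cx': 318.0351952196895, 'cy': 204.20748217038724, 'hand_eye': array([[ 5.52618975e-04, -9.56420904e-01, -2.91991009e-01,
         7.40939702e-02],
       [ 9.99999173e-01,  1.89335249e-04,  1.27241701e-03,
         2.05770991e-04],
       [-1.16168204e-03, -2.91991471e-01,  9.56420217e-01,
        -1.34645251e-01],
       [ 0.00000000e+00,  0.00000000e+00,  0.00000000e+00,
         1.00000000e+00]])}
```

View pics/top0.png

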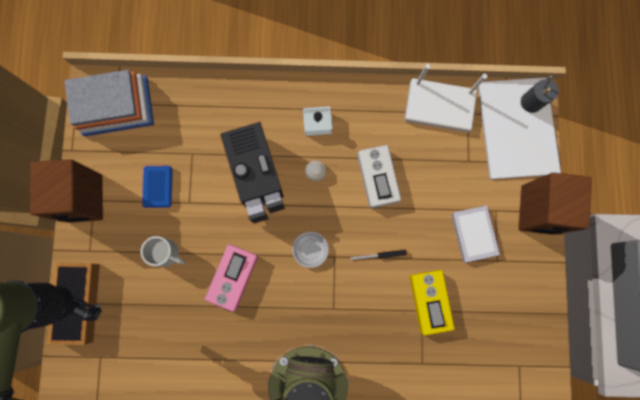

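View pics/scene0.png

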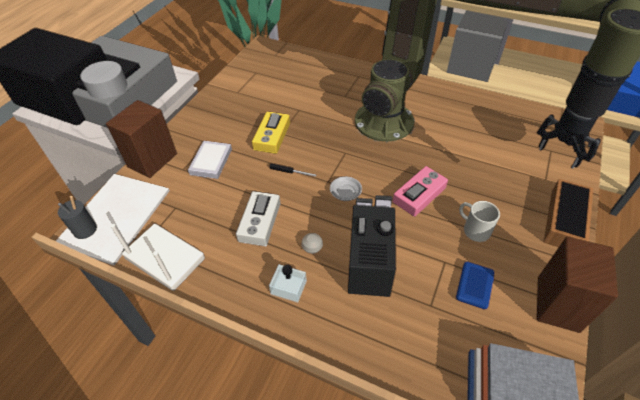

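The top view shows the tower at (250,160) with its trays at (257,208) and (273,203), the round button at (241,171) and the eject key at (263,163). Three things are shaped like the block: white (379,176), pink (231,278) and yellow (433,302). The white one is the pale block, because pink and yellow are excluded. The glass dome is at (316,170) and the dish at (310,250). I'll confirm this in an enlarged crop.

```bash
python3 - <<'E'
import cv2
im=cv2.imread("pics/top0.png")[115:225,215:410]
cv2.imwrite("pics/crop0.png",cv2.resize(im,None,fx=4,fy=4,interpolation=cv2.INTER_CUBIC))
E
```

```text
(no output)
```

View pics/crop0.png

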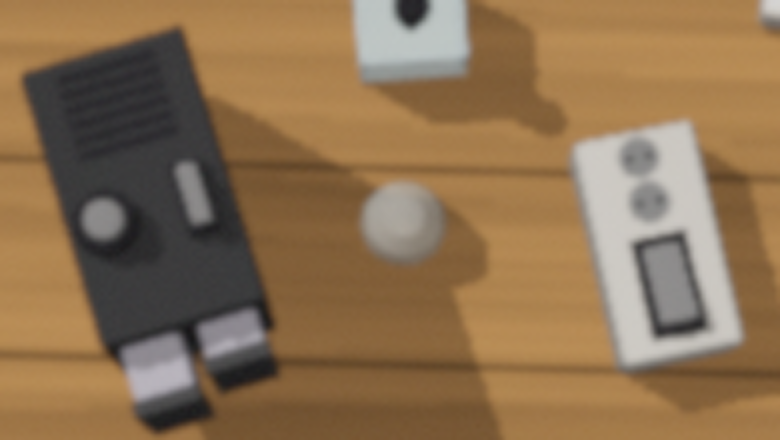

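The crop confirms it. The white block's rocker is at crop (670,284) and its outlets are at (638,157) and (648,202). On the tower, the button is at (103,220), the key at (194,193), and both tray plates stick out at the bottom.

```bash
cat > h.py <<'E'
import numpy as np
from station import ctrl,vision
def ray(c,uv,z,T=None):
    f=200/np.tan(np.radians(c["fov_y"]/2)); T=c["pose"] if T is None else T
    d=T[:3,:3]@np.array([(uv[0]-c["cx"])/f,(uv[1]-c["cy"])/f,1]); o=T[:3,3]
    return (o+d*(z-o[2])/d[2])[:2]
E
python3 - <<'E'
from h import *
c=vision.get_calibration("top")
P=lambda u,v,z:ray(c,(215+(u+.5)/4-.5,115+(v+.5)/4-.5),z)
for n,u,v,z in [("bl",25,75,.15),("br",182,28,.15),("fr",270,303,.15),("fl",108,348,.15),("btn",103,220,.172),("key",194,193,.168),
 ("Lf0",140,412,.138),("Lf1",210,395,.138),("Rf0",213,372,.138),("Rf1",276,355,.138),
 ("B0",573,148,.045),("B1",690,122,.045),("B2",743,340,.045),("B3",622,365,.045),("rk",670,284,.05),("out1",638,157,.047),("out2",648,202,.047),("dome",403,222,.02),]:
    print(n,P(u,v,z).round(4))
E
```

```text
bl [0.6845 0.2548]
br [0.7206 0.1501]
fr [0.5326 0.0837]
fl [0.4993 0.1902]
btn [0.5814 0.1944]
key [0.6022 0.1356]
Lf0 [0.4585 0.1685]
Lf1 [0.4711 0.1223]
Rf0 [0.4867 0.1209]
Rf1 [0.4993 0.0792]
B0 [ 0.671 -0.127]
B1 [ 0.693  -0.2125]
B2 [ 0.5326 -0.2517]
B3 [ 0.512  -0.1645]
rk [ 0.5712 -0.198 ]
out1 [ 0.6651 -0.1744]
out2 [ 0.6318 -0.182 ]
dome [ 0.6176 -0.0045]
```

```bash
python3 -m jog '[1,33,31.4,0,0,0,-42.8,1,33,31.4,0,0,0,-42.8,1,33,31.4,0,0,0,-42.8,1,33,31.4,0,0,0,-42.8,1,33,31.4,0,0,0,-42.8,1,33,31.4,0,0,0,-42.8,1,33,31.4,0,0,0,-42.8,1,33,31.4,0,0,0,-42.8,1,33,31.4,0,0,0,-42.8,1,33,31.4,0,0,0,-42.8,1,33,31.4,0,0,0,-42.8,1,33,31.4,0,0,0,-42.8]'
python3 - <<'E'
from h import *; import cv2
s=ctrl.get_state(); print(s["time"],s["q"].round(2),s["tool_rot"].round(3),s["contact_force"].round(1),s["width"])
cv2.imwrite("pics/w1.png",vision.camera("wrist")[:,:,::-1])
E
```

```text
time: 1.1
eef_pos: [0.4178, 0.1263, 0.2396]
tool_rot: [0.001, 0.986, 0.165, 0.0]
contact_force: [-0.2, 1.4, 0.5]
width: 0.001
finger_force: 0.0
1.1 [ 0.76 -0.41 -0.3   0.   -1.68  1.14] [0.001 0.986 0.165 0.   ] [-0.2  1.4  0.5] 0.0012810029581469835
```

View pics/w1.png

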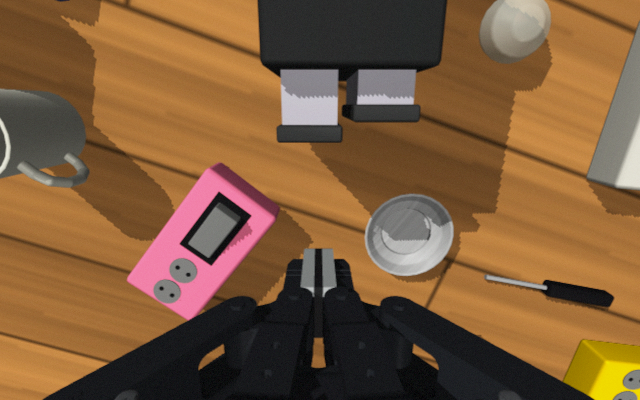

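The wrist view shows the left plate's top edge at (277–342, 128) and the right plate's at (344–420, 108), with the fingers shut and centred at x≈318. I'll cross-check these against the top view.

```bash
cat >> h.py <<'E'
from scipy.spatial.transform import Rotation
def toolT():
    s=ctrl.get_state(); T=np.eye(4); T[:3,:3]=Rotation.from_quat(s["tool_rot"],scalar_first=True).as_matrix(); T[:3,3]=s["eef_pos"]; return T
C=np.array([.610,.1715]); yaw=np.radians(19.3)
R2=np.array([[np.cos(yaw),-np.sin(yaw)],[np.sin(yaw),np.cos(yaw)]])
def delta(w):  # world point -> shift in tool cm
    T=toolT(); return (T[:3,:3].T@(np.array(w)-T[:3,3])*100).round(2)
E
python3 - <<'E'
from h import *
c=vision.get_calibration("wrist"); T=toolT()@c["hand_eye"]
for n,u,v in [("L0",277,128),("L1",342,128),("R0",344,108),("R1",420,107)]:
    w=ray(c,(u,v),.138,T); print(n,w.round(4),(R2.T@(w-C)).round(4))
s=ctrl.get_state();print(s["eef_pos"], R2.T@(s["eef_pos"][:2]-C))
for p in [(-.19,.027),(-.105-.015,.027)]: print(delta([*(C+R2@np.array(p)),.118]))
E
```

```text
L0 [0.4624 0.1746] [-0.1383  0.0517]
L1 [0.4773 0.1314] [-0.1385  0.006 ]
R0 [0.4904 0.1348] [-0.125   0.0049]
R1 [0.5082 0.0855] [-0.1245 -0.0476]
[0.41711142 0.12855371 0.23925788] [-0.19624279  0.0232197 ]
[ 0.62 -0.38 12.13]
[ 7.62 -0.41 12.13]
```

```bash
python3 -m jog '[1,0,-0.4,12.1,0,0,0,1,0,-0.4,12.1,0,0,0,1,0,-0.4,12.1,0,0,0,1,1,-0.4,12.1,0,0,0,1,2,-0.4,12.1,0,0,0,1,3,-0.4,12.1,0,0,0,1,4,-0.4,12.1,0,0,0,1,4.5,-0.4,12.1,0,0,0,1,5,-0.4,12.1,0,0,0,1,5.5,-0.4,12.1,0,0,0,1,6,-0.4,12.1,0,0,0]'
python3 - <<'E'
from h import *
s=ctrl.get_state();print(s["time"],s["eef_pos"], R2.T@(s["eef_pos"][:2]-C),R2.T@s["contact_force"][:2])
E
```

```text
time: 2.07
eef_pos: [0.4711, 0.1559, 0.1176]
tool_rot: [-0.0, 0.986, 0.169, -0.001]
contact_force: [-3.4, 0.6, -1.4]
width: 0.001
finger_force: 1.5
2.0667 [0.47110356 0.15586717 0.11755455] [-0.13625747  0.03115299] [-3.03672218  1.73616532]
```

```bash
python3 -m jog '[1,0.3,0,0,0,0,0,1,0.6,0,0,0,0,0,1,0.8,0,0,0,0,0,1,1.0,0,0,0,0,0,1,1.2,0,0,0,0,0,1,1.3,0,0,0,0,0,1,1.3,0,0,0,0,0]'
python3 - <<'E'
from h import *
s=ctrl.get_state();print(s["time"],s["eef_pos"], R2.T@(s["eef_pos"][:2]-C),R2.T@s["contact_force"][:2])
E
```

```text
time: 2.65
eef_pos: [0.4841, 0.1596, 0.1184]
tool_rot: [0.0, 0.986, 0.169, 0.0]
contact_force: [-1.8, -0.8, -1.0]
width: 0.003
finger_force: 0.9
2.65 [0.48412799 0.15964826 0.11840487] [-0.1227153   0.03041682] [-1.90529293 -0.13168344]
```

Next, keep pushing in small steps until the force rises at the stop.

```bash
for k in 1 2; do python3 -m jog '[1,0.2,0,0,0,0,0,1,0.4,0,0,0,0,0,1,0.4,0,0,0,0,0]' | grep -E 'eef|contact'; done
```

```text
eef_pos: [0.4853, 0.16, 0.1184]
contact_force: [-18.6, -3.4, 7.3]
eef_pos: [0.4854, 0.1599, 0.1185]
contact_force: [-39.6, -6.2, 18.7]
```

```bash
python3 -m jog '[1,-3,0,0,0,0,0,1,-5.5,0,0,0,0,0,1,-5.5,3,0,0,0,0,1,-5.5,5.8,0,0,0,0,1,-4.5,5.8,0,0,0,0,1,-3.7,5.8,0,0,0,0,1,-3,5.8,0,0,0,0,1,-2.5,5.8,0,0,0,0,1,-2,5.8,0,0,0,0,1,-1.5,5.8,0,0,0,0,1,-1,5.8,0,0,0,0,1,-0.8,5.8,0,0,0,0]'
python3 - <<'E'
from h import *
s=ctrl.get_state();print(s["time"],s["eef_pos"], R2.T@(s["eef_pos"][:2]-C),R2.T@s["contact_force"][:2])
E
```

```text
time: 4.15
eef_pos: [0.5036, 0.1054, 0.1182]
tool_rot: [0.0, 0.986, 0.169, -0.0]
contact_force: [-2.1, -2.0, 2.1]
width: 0.003
finger_force: 1.3
4.15 [0.50361778 0.10542063 0.11815625] [-0.12224383 -0.02720492] [-2.6163474  -1.22988873]
```

```bash
for k in 1 2; do python3 -m jog '[1,0.2,0,0,0,0,0,1,0.4,0,0,0,0,0,1,0.4,0,0,0,0,0]' | grep -E 'eef|contact'; done
```

```text
eef_pos: [0.5041, 0.1055, 0.1182]
contact_force: [-18.6, -4.3, 11.6]
eef_pos: [0.5042, 0.1054, 0.1182]
contact_force: [-40.3, -5.0, 22.4]
```

```bash
python3 -m jog '[1,-4,0,0,0,0,0,1,-6.5,0,-1,0,0,0,1,-6.5,4,-3,0,0,6,1,-6.5,8,-3,0,0,6,1,-6.5,12,-3,0,0,6,1,-6.5,16,-3,0,0,6,1,-6.5,20,-3,0,0,6,1,-6.5,24,-3,0,0,6,1,-6.5,28,-3,0,0,6,1,-6.5,30.5,-3,0,0,6,1,-6.5,30.5,-3,0,0,6,1,-6.5,30.5,-3,0,0,6]'
python3 - <<'E'
from h import *; import cv2
s=ctrl.get_state(); print(s["time"],s["eef_pos"],delta([.549,-.2025,.08]))
cv2.imwrite("pics/w2.png",vision.camera("wrist")[:,:,::-1])
im=vision.camera("top"); cv2.imwrite("pics/t2.png",im[:,:,::-1])
E
```

```text
time: 5.65
eef_pos: [0.5511, -0.2025, 0.1473]
tool_rot: [-0.0, 0.993, 0.116, -0.0]
contact_force: [0.3, 1.2, -0.5]
width: -0.001
finger_force: 0.0
5.65 [ 0.55114282 -0.2025264   0.14733563] [-0.2  -0.05  6.73]
```

View pics/w2.png

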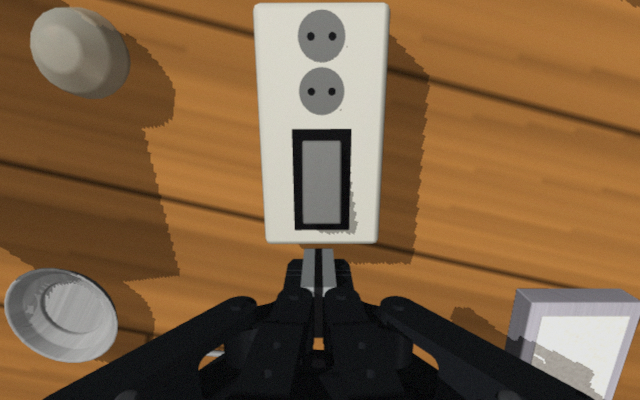

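View pics/t2.png

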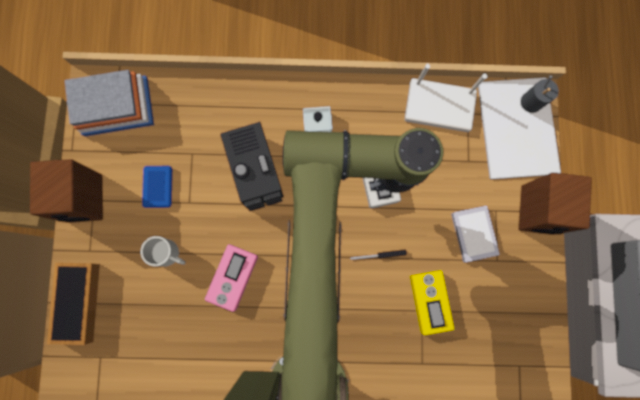

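The top view shows both trays home against the tower. In the wrist view the rocker cap spans (303–341, 139–224), with its near (raised) end at row 224.

```bash
python3 - <<'E'
from h import *
c=vision.get_calibration("wrist"); T0=toolT();T=T0@c["hand_eye"]
for n,u,v,z in [("near",322,224,.059),("far",321,139,.050),("bezelN",321,230,.046),("bezelF",321,129,.046)]:
    w=ray(c,(u,v),z,T); print(n,w.round(4),(T0[:3,:3].T@np.array([*(w-T0[:2,3]),0])*100).round(2))
E
```

```text
near [ 0.5426 -0.2061] [-0.94  0.31 -0.  ]
far [ 0.6007 -0.1914] [5.06 0.22 0.  ]
bezelN [ 0.5329 -0.2079] [-1.92  0.25 -0.  ]
bezelF [ 0.6071 -0.1899] [5.71 0.22 0.  ]
```

```bash
python3 -m jog '[1,-0.2,0.25,3.5,0,0,0,1,-0.2,0.25,6.5,0,0,0,1,-0.2,0.25,7.5,0,0,0,1,-0.2,0.25,7.5,0,0,0]'|grep -E 'eef|contact'; for k in 1 2; do python3 -m jog '[1,0,0,0.2,0,0,0,1,0,0,0.4,0,0,0,1,0,0,0.4,0,0,0]' | grep -E 'eef|contact'; done
```

```text
eef_pos: [0.5479, -0.2031, 0.0705]
contact_force: [-0.2, 0.2, -0.1]
eef_pos: [0.5505, -0.2043, 0.0712]
contact_force: [0.3, -0.9, -1.0]
eef_pos: [0.5497, -0.2046, 0.0657]
contact_force: [0.3, -2.0, 1.3]
```

```bash
for k in 1 2 3; do python3 -m jog '[1,0,0,0.2,0,0,0,1,0,0,0.4,0,0,0,1,0,0,0.4,0,0,0]' | grep -E 'eef|contact'; done
```

```text
eef_pos: [0.549, -0.2049, 0.0612]
contact_force: [-2.7, -1.3, 2.7]
eef_pos: [0.549, -0.2051, 0.06]
contact_force: [-9.7, 2.3, 15.9]
eef_pos: [0.5491, -0.2053, 0.0595]
contact_force: [-19.6, 7.5, 31.6]
```

```bash
python3 -m jog '[1,0,0,-1,0,0,0,1,0,0,-4,0,0,0,1,0,0,-8,0,0,0,1,0,0,-9.5,0,0,0,1,0,0,-9.5,0,0,0]'
python3 - <<'E'
from h import *; import cv2
im=vision.camera("wrist")[:,:,::-1]; cv2.imwrite("pics/w3.png",cv2.hconcat([cv2.imread("pics/w2.png")[0:280,180:460],im[0:280,180:460]]))
print(delta([*(C+R2@np.array([-.02,.030])),.24]))
E
```

```text
time: 7.75
eef_pos: [0.552, -0.2049, 0.1539]
tool_rot: [0.001, 0.993, 0.117, 0.004]
contact_force: [0.9, -0.2, 0.8]
width: -0.001
finger_force: 0.0
[ 12.22 -37.95  -8.9 ]
```

View pics/w3.png

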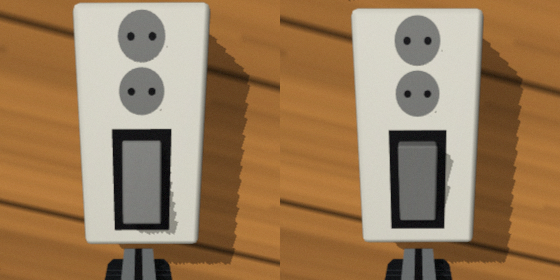

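The rocker has tipped over: its far end face and the shadow there are now visible, and the block hasn't shifted. Next is the start button, approached from above.

```bash
python3 -m jog '[1,0,0,-4,0,0,0,1,0,0,-8,0,0,0,1,0,-3,-8.9,0,0,0,1,12.2,-38,-8.9,0,0,-6,1,12.2,-38,-8.9,0,0,-6,1,12.2,-38,-8.9,0,0,-6,1,12.2,-38,-8.9,0,0,-6,1,12.2,-38,-8.9,0,0,-6,1,12.2,-38,-8.9,0,0,-6,1,12.2,-38,-8.9,0,0,-6,1,12.2,-38,-8.9,0,0,-6,1,12.2,-38,-8.9,0,0,-6]'
python3 -m jog '[1,0,0,0,0,0,0,1,0,0,0,0,0,0,1,0,0,0,0,0,0,1,0,0,0,0,0,0]'|grep -E 'eef|contact'
python3 - <<'E'
from h import *; import cv2
print(delta([*(C+R2@np.array([-.02,.030])),.18]))
im=vision.camera("wrist")[:,:,::-1]; cv2.imwrite("pics/w4.png",im)
E
```

```text
time: 8.8
eef_pos: [0.5793, 0.1964, 0.2354]
tool_rot: [-0.0, 0.986, 0.169, -0.001]
contact_force: [0.4, -0.4, -0.5]
width: -0.001
finger_force: 0.0
eef_pos: [0.5799, 0.1927, 0.2367]
contact_force: [-1.1, -0.4, 0.6]
[ 0.14 -0.    5.67]
```

View pics/w4.png

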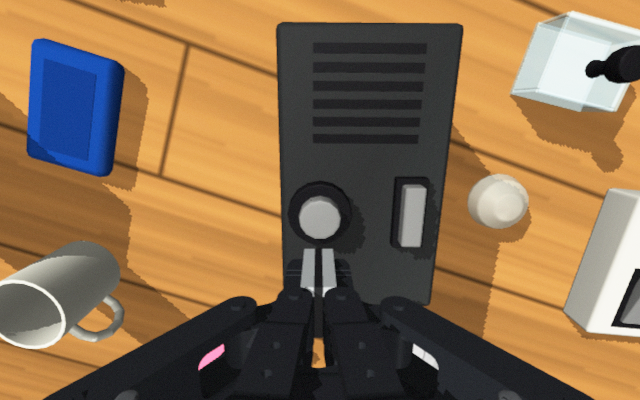

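The button is at (320,217), straight ahead of the fingers, and the key is well off to the right at (412,213).

```bash
python3 - <<'E'
from h import *
c=vision.get_calibration("wrist"); T0=toolT();w=ray(c,(320,217),.172,T0@c["hand_eye"]);print(w,delta([*w,.18]))
E
```

```text
[0.58442397 0.19259235] [0.43 0.14 5.71]
```

```bash
python3 -m jog '[1,0.3,0.1,3,0,0,0,1,0.3,0.1,5,0,0,0,1,0.3,0.1,5.2,0,0,0,1,0.3,0.1,5.2,0,0,0]'|grep -E 'eef|contact'; for k in 1 2 3; do python3 -m jog '[1,0,0,0.2,0,0,0,1,0,0,0.4,0,0,0,1,0,0,0.4,0,0,0]' | grep -E 'eef|contact'; done
```

```text
eef_pos: [0.5827, 0.1923, 0.1844]
contact_force: [-0.2, -0.6, 1.1]
eef_pos: [0.5834, 0.1936, 0.1825]
contact_force: [0.1, 0.5, -0.2]
eef_pos: [0.5834, 0.1937, 0.1777]
contact_force: [1.1, 0.3, 2.2]
eef_pos: [0.5834, 0.1937, 0.1743]
contact_force: [1.3, 0.4, 4.3]
```

```bash
python3 -m jog '[1,0,0,0.2,0,0,0,1,0,0,0.4,0,0,0,1,0,0,0.4,0,0,0]' | grep -E 'eef|contact'; python3 -m jog '[1,0,0,0.1,0,0,0,1,0,0,0.2,0,0,0]' | grep -E 'eef|contact'
```

```text
eef_pos: [0.5836, 0.1937, 0.1739]
contact_force: [-6.3, -0.2, 17.3]
eef_pos: [0.5837, 0.1936, 0.1736]
contact_force: [-12.2, 0.3, 27.0]
```

The button hit its stop: the tip is at 0.166, 6 mm down, and the force has risen sharply. Now I'll back off and take a last look.

```bash
python3 -m jog '[1,0,0,-1,0,0,0,1,0,0,-4,0,0,0,1,0,0,-8,0,0,0,1,0,0,-10,0,0,0,1,-6,12,-10,0,0,0,1,-10,20,-10,0,0,0,1,-14,24,-10,0,0,0,1,-14,24,-10,0,0,0,1,-14,24,-10,0,0,0,1,-14,24,-10,0,0,0,1,-14,24,-10,0,0,0,1,-14,24,-10,0,0,0]'
python3 - <<'E'
from h import *; import cv2
a=cv2.resize(vision.camera("top")[100:260,140:420,::-1],None,fx=2.8,fy=2.8,interpolation=cv2.INTER_CUBIC)
cv2.imwrite("pics/end.png",a)
E
```

```text
time: 11.68
eef_pos: [0.5295, -0.0835, 0.2675]
tool_rot: [0.0, 0.986, 0.167, -0.0]
contact_force: [0.6, 0.6, 0.4]
width: 0.001
finger_force: 0.0
```

View pics/end.png

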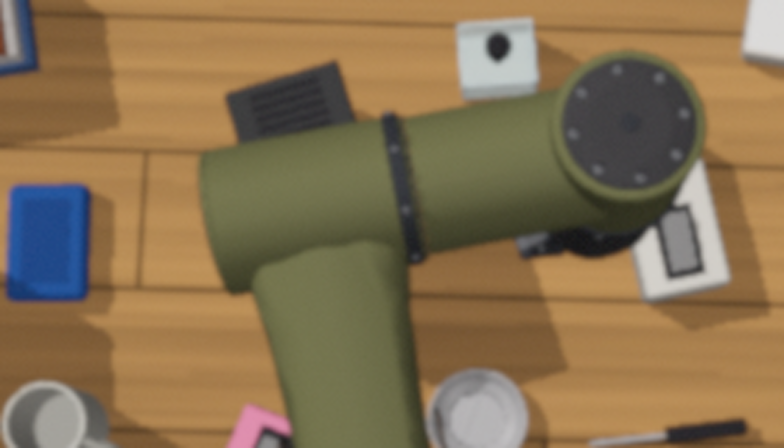

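The arm now hides the front of the tower. The block is still in place, nothing is touching the tool, and the trays were seen home earlier and haven't been touched since. Handing in.

```bash
python3 -c "
from station import ctrl
print(ctrl.hand_in())"
```

```text
the job is handed in; nothing more can be done
None
```

Job handed in at about 11.7 s: both trays were pushed home to their stops, the rocker was pressed on to its stop, then the start button was pressed fully down and released; the arm hid the tower front in the last picture, so the button's spring-back wasn't seen.

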